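# Restock the drug tray with sealed vials and the ampoule carton

## Robot

A 7-joint arm with a two-finger parallel gripper is mounted at the origin on the work surface. World frame = base frame: x ahead of the robot, y to its left, z up, the work surface at z = 0. Lengths are in m, angles in rad, forces in N, time in s.
With the tool pointing down it reaches from about 0.425 to 0.925 m from the base axis. Payload 6.8 kg.
Tool frame: the origin (TCP) lies on the front face of the gripper's body, between the roots of the fingers; the fingertips stand 73 mm ahead of it and the grasp point (between the pads) lies 54 mm ahead of it (tcp_to_tips is the distance from the TCP to the fingertips, in m); z points along the fingers, x is the direction in which the jaws open and shut, and the axes are right-handed (so a half turn about z gives the same grasp; the last joint's range is limited). The gripper opens to 85 mm and grips with 20 to 120 N. Pads are 22 mm wide; open, the fingers measure 114 mm over their backs; the gripper's body (76 mm by 85 mm) begins 54 mm behind the grasp point. The pads swing forward as they close: fully open they stand 13 mm farther back than shut.
Start: joints at [1.146, 0.477, 0.022, 1.555, -0.011, 1.109, -0.083], TCP at [0.21, -0.641, 0.304] pointing down, gripper open.
Joint ranges: [-2.96, 2.96], [-0.34, 2.1], [-1.41, 1.46], [0.24, 2.44], [-1.37, 4.51], [0.17, 1.92], [-2.96, 2.96]. Speed limits (rad/s): [2.39, 2.39, 3.14, 3.14, 3.14, 3.14, 3.14].

## Interface

Orientations are given as a unit quaternion [w, x, y, z].
In Python, from station import get_obs, read_camera, hand_in, look_for, silhouettes, tcp_to_tips gives the robot as it stands. The module is installed in compiled form; this text tells all that it offers.
- The arm moves only by the tool apply_moves, never from a script. Its argument "moves" is a list of rows, each a list of 3 entries, a list of its own where there are three numbers: the shift along the tool's x, y, z in units of 25 mm (1.0 is 25 mm), then the turn, a rotation vector about the tool's x, y, z in units of 10 degrees (1.0 is 10 degrees), then the gripper's target within -1 to 1 (fully open at 1, half-way at 0, shut at -1). In form: [[[dx, dy, dz], [rx, ry, rz], jaw], ...]. A call has 1 to 20 rows; each row is the pose to reach, as a shift and turn from the pose commanded when the call began, along the tool's axes at that moment; what a row does not reach only later rows make up. A row lasts 1/8 s, in which the tool goes at most 62.5 mm and 10.7 degrees, less where a joint would pass 70% of its speed; a pose out of reach is approached as far as the arm can. A call with a gripper value outside its range is refused whole. The fingers move at their own pace and stop on an object; "force" is the grip in N (left out, the last holds). Time passes only in rows, so rows that repeat a pose let the fingers close. It gives the time, the measured TCP pose, the force and the opening at its end, in the units of the state.
- get_obs(): the state, without advancing time (a new reading comes with each control period).
- read_camera(name): name is "scene" or "side" or "wrist"; returns a dict with "color" (480x640x3 uint8, red, green, blue), "mtx" (3x3 intrinsics, pixels), "k1" (the pictures are not rectified: a ray, as slopes to the right and down, at radius r is drawn at 1 + k1 r^2 times it, then the intrinsics apply), "eye" and "rotation" of the camera in the world; the wrist camera has in their place "hand_eye" (4x4, takes a point from camera to tool coordinates, whose origin is the TCP and whose axes are the tool frame's). Camera axes: x right, y up, looking along -z (the intrinsics and any distortion apply to the point x, -y, -z); pixel columns grow to the right and rows downward; lengths in m; the calibration is good to about 2 mm. A picture is of the moment at which its call begins: read the wrist's pose just before it. There is no depth.
- hand_in(): hands the job in, once; it reports no verdict.
Trained networks look in the newest picture that a camera, given by its name, has taken for a name from the list of things; names that differ only in an ending like _2 or _b are one class to them, and where a whole thing is asked for, a point or a joint stands for the part that bears it (a point fixed in the world has none). Each returns a list of dicts, best first, with "conf" (0 to 1); they miss things now and then, are a little off and sometimes report something else, mostly with a low value. They report only what shows in the picture. A call takes as long as a camera call. They do not tell look-alikes from the thing itself.
- look_for(camera, query): "pixel" ([row, column] in pixels, amid what is visible of it).
- silhouettes(camera, query): "mask" (480x640 bool, what is visible of it) and "pixel" ([row, column] in pixels, amid what is visible of it).
The state is a dict: "t": time; "q": joint angles; "joint_vel": joint speeds; "joint_torque": joint torques, N m; "eef_pos": TCP position; "tool_rot": TCP orientation; "contact_force": force on the tool from outside, world axes, zero at the start; "torque": the same for the moment, N m; "gripper_width": opening from 0.0 (shut) to 1.0 (fully open).
Only numpy, scipy, OpenCV 4.12 (cv2) and the standard library are available. Lean on these libraries where they do the work, as an engineer would, in place of code of your own. Each camera call takes 0.05 s, during which the arm holds its last target.

## Task

Restock the grey tray on the treatment trolley: stand the three sealed vials (those with a metal cap) upright in the round holders, each in the one of its own size (largest in the largest, smallest in the smallest), and stand the ampoule carton flat in the rectangular holder. Leave the two opened vials, the ones without a cap, standing where they are. It is glass: set things down rather than drop them, and knock no vial over.

Things in the scene. Friction and masses are not known exactly. Their poses are not given: they have to be found in the camera images.
- vial_large: Large sealed vial: brown glass with paper label and wide aluminium cap (34 mm across); about 160 g, 54 mm in diameter and 90 mm tall overall; straight-sided from 1 to 62 mm above its base, sloping shoulder above that. Stands upright; origin at the centre of its underside, z up along its axis.
- vial_medium: Medium sealed vial: brown glass with paper label and wide aluminium cap (25 mm across); about 60 g, 36 mm in diameter and 68 mm tall overall; straight-sided from 1 to 48 mm above its base, sloping shoulder above that. Stands upright; origin at the centre of its underside, z up along its axis.
- vial_small: Small sealed vial: brown glass with paper label and wide aluminium cap (19 mm across); about 30 g, 22 mm in diameter and 58 mm tall overall; straight-sided from 1 to 40 mm above its base, sloping shoulder above that. Stands upright; origin at the centre of its underside, z up along its axis.
- opened_large: Look-alike to leave: opened large vial, no metal cap, a narrow bare glass neck (24 mm across) with a dark mouth; about 130 g, 54 mm in diameter and 86 mm tall overall; straight-sided from 1 to 62 mm above its base, sloping shoulder above that. Stands upright; origin at the centre of its underside, z up along its axis.
- opened_medium: Look-alike to leave: opened medium vial, no metal cap, a narrow bare glass neck (18 mm across) with a dark mouth; about 50 g, 36 mm in diameter and 65 mm tall overall; straight-sided from 1 to 48 mm above its base, sloping shoulder above that. Stands upright; origin at the centre of its underside, z up along its axis.
- carton: Small white paper ampoule carton with a grey band, a rigid box 38 mm (its x) by 66 mm (its y) by 48 mm tall, about 70 g. Origin at the centre of its underside, z up.
- cup_large: Largest of the three white round holders in the grey square tray (250 mm): bore 70 mm, outside diameter 78 mm, 16 mm tall, floor 4 mm thick (so 12 mm deep). Fixed in the tray, which has a 4 mm floor and an 18 mm rim. Origin at the centre of its underside, z up; a thing standing in it has its origin 4 mm above this one.
- cup_medium: Middle-sized white round holder in the tray: bore 52 mm, outside diameter 60 mm, 16 mm tall, floor 4 mm thick (so 12 mm deep). Fixed in the tray, which has a 4 mm floor and an 18 mm rim. Origin at the centre of its underside, z up; a thing standing in it has its origin 4 mm above this one.
- cup_small: Smallest white round holder in the tray: bore 36 mm, outside diameter 44 mm, 16 mm tall, floor 4 mm thick (so 12 mm deep). Fixed in the tray, which has a 4 mm floor and an 18 mm rim. Origin at the centre of its underside, z up; a thing standing in it has its origin 4 mm above this one.
- pocket: White rectangular holder in the tray, outside 62 mm (its x) by 92 mm (its y) by 16 mm tall, inside 54 by 84 mm, walls 4 mm, floor 4 mm thick. Fixed in the tray, its sides parallel to the tray's (the four holders stand in a square of 120 mm pitch along these sides, in any order). Origin at the centre of its underside, z up; the carton standing in it has its origin 4 mm above this one.
Things that resemble listed ones, but are neither listed nor needed, are in the scene too. Leave any red look-alike of the carton alone.

How it is judged:
At the end, for the whole second after the job is handed in: Sealed vials upright (0.12 rad) in the round holders of their size (centres within 11 mm), carton flat in its holder (14 mm, 0.35 rad), bases at most 9 mm above the holders' undersides, all released and at rest; both opened vials upright, at rest, within 30 mm of their starts (horizontal distance between vial_large and cup_large below 0.011 m and z of vial_large in the frame of cup_large between 0 and 0.009 m and angle between each of vial_large, vial_medium, vial_small, carton, opened_large, opened_medium's own z axis and vertical below 0.12 rad and linear speed of each of vial_large, vial_medium, vial_small, carton, opened_large, opened_medium below 0.02 m/s and horizontal distance between vial_medium and cup_medium below 0.011 m and z of vial_medium in the frame of cup_medium between 0 and 0.009 m and horizontal distance between vial_small and cup_small below 0.011 m and z of vial_small in the frame of cup_small between 0 and 0.009 m and horizontal distance between carton and pocket below 0.014 m and z of carton in the frame of pocket between 0 and 0.009 m and angle between the y axis of carton and the y axis of pocket, either way round below 0.35 rad and distance of each of opened_large, opened_medium from where it was at the start of the episode below 0.03 m); the robot touches nothing.
It fails at once if a vial is knocked over (angle between any of vial_large, vial_medium, vial_small, opened_large, opened_medium's own z axis and vertical above 0.8 rad).
It fails at once if a vial or the carton is dropped or thrown (faster than 0.7 m/s with no finger on it) ((linear speed of vial_large above 0.7 m/s and contact force between the fingers and vial_large below 0.01 N) or (linear speed of vial_medium above 0.7 m/s and contact force between the fingers and vial_medium below 0.01 N) or (linear speed of vial_small above 0.7 m/s and contact force between the fingers and vial_small below 0.01 N) or (linear speed of carton above 0.7 m/s and contact force between the fingers and carton below 0.01 N)).
It fails at once if an opened vial is shifted more than 30 mm (distance of any of opened_large, opened_medium from where it was at the start of the episode above 0.03 m).
It also fails if it takes over 109 s, if anything falls off the work surface, if the arm or the gripper's body presses on something with over 40 N, if the wrist force passes 120 N, or if a joint passes its speed limit or range.

## Working session

There is one attempt and no reset: what is moved stays moved. The work goes in short steps, Python scripts to look and compute and a tool call to move; the robot and the scene stay as the last step left them, time stands still between calls to the robot, and variables do not carry over. Pictures are saved under pics/ and viewed, and the job is handed in when it is done.

Besides the shell and the picture viewer there is one more tool, called after "Call:" as name(argument=value, ...) on one line, values as JSON. apply_moves: Moves the arm, as the interface text tells. Its arguments: {"type":"object","properties":{"moves":{"type":"array"},"force":{"type":"number"}},"required":["moves"]}

```bash
mkdir -p pics
python3 - <<'E'
from station import *
import cv2,numpy as np
o=get_obs(); print({k:np.round(v,3) for k,v in o.items()}, tcp_to_tips)
for n in ["scene","side","wrist"]:
    c=read_camera(n); cv2.imwrite(f"pics/{n}0.png",c["color"][:,:,::-1])
    print(n,{k:np.round(v,3).tolist() for k,v in c.items() if k!="color"})
    for q in ["vial_large","vial_medium","vial_small","opened_large","opened_medium","carton","cup_large","cup_medium","cup_small","pocket"]:
        print(q,[(np.round(d["pixel"]).tolist(),round(d["conf"],2)) for d in look_for(n,q)[:5]])
E
```

```text
{'t': np.float64(0.0), 'q': array([ 1.146,  0.478,  0.022,  1.556, -0.011,  1.109, -0.083]), 'joint_vel': array([ 0.   ,  0.001,  0.001, -0.001,  0.002, -0.001,  0.001]), 'joint_torque': array([-1.0000e-03, -5.9644e+01,  1.6080e+00, -2.8119e+01,  1.2000e-02,
        9.0000e-03, -0.0000e+00]), 'eef_pos': array([ 0.21 , -0.641,  0.303]), 'tool_rot': array([-0.   ,  0.81 , -0.587, -0.001]), 'contact_force': array([-0.734,  0.491, -0.21 ]), 'torque': array([-0.032,  0.051,  0.022]), 'gripper_width': np.float64(1.003)} 0.0726
scene {'mtx': [[534.927, 0.0, 322.581], [0.0, 534.927, 245.885], [0.0, 0.0, 1.0]], 'k1': -0.153, 'eye': [1.021, 0.215, 0.916], 'rotation': [0.545, 0.166, 0.235, 0.787]}
vial_large [([283.0, 270.0], 0.92), ([252.0, 148.0], 0.74)]
vial_medium [([192.0, 189.0], 0.7)]
vial_small [([211.0, 248.0], 0.59), ([320.0, 460.0], 0.16)]
opened_large [([251.0, 150.0], 0.62)]
opened_medium [([278.0, 215.0], 0.9)]
carton [([158.0, 240.0], 0.9), ([213.0, 425.0], 0.87), ([286.0, 270.0], 0.75), ([193.0, 288.0], 0.65), ([239.0, 306.0], 0.59)]
cup_large []
cup_medium [([332.0, 373.0], 0.7
[... 512 characters left out ...]
], 0.89), ([309.0, 381.0], 0.67)]
carton [([308.0, 315.0], 0.97), ([386.0, 344.0], 0.82), ([193.0, 334.0], 0.7), ([259.0, 337.0], 0.67), ([229.0, 202.0], 0.56)]
cup_large [([203.0, 280.0], 0.61)]
cup_medium [([196.0, 337.0], 0.97), ([204.0, 279.0], 0.31)]
cup_small [([176.0, 267.0], 0.65)]
pocket [([171.0, 319.0], 0.88), ([235.0, 398.0], 0.41)]
wrist {'mtx': [[403.022, 0.0, 324.019], [0.0, 403.022, 235.619], [0.0, 0.0, 1.0]], 'k1': -0.09, 'hand_eye': [[1.0, 0.0, -0.0, -0.0], [0.0, -0.965, -0.262, -0.065], [-0.0, 0.262, -0.965, -0.071], [0.0, 0.0, 0.0, 1.0]]}
vial_large []
vial_medium []
vial_small []
opened_large []
opened_medium []
carton []
cup_large []
cup_medium []
cup_small []
pocket []
```

View pics/scene0.png

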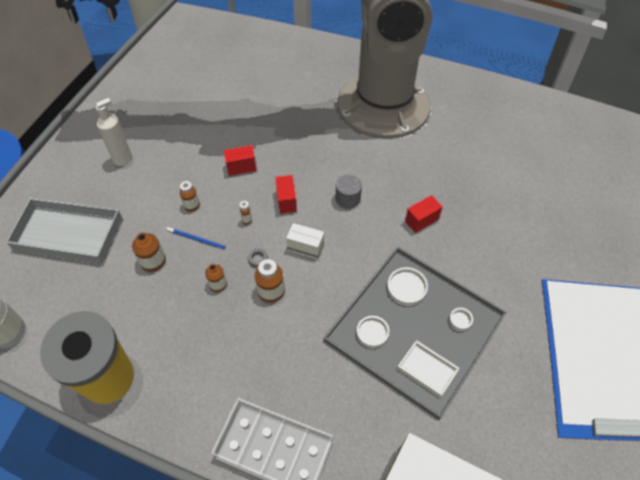

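View pics/side0.png

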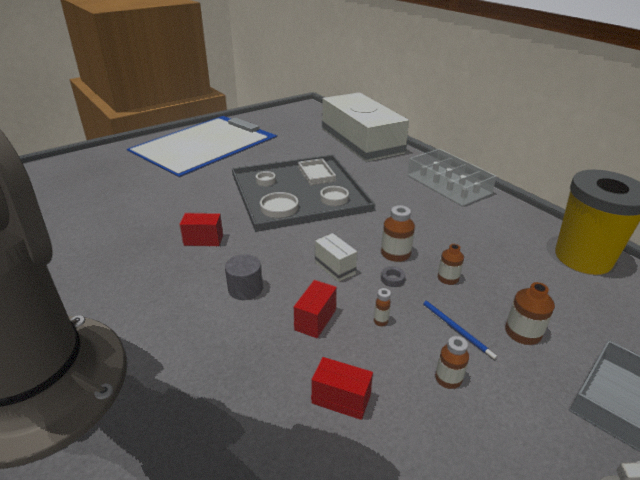

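View pics/wrist0.png

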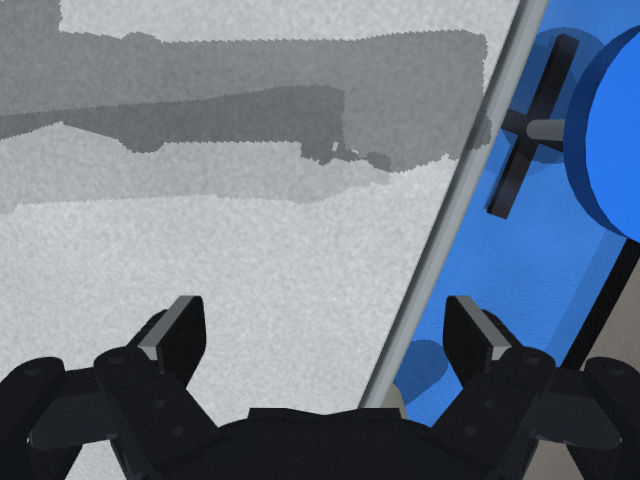

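```bash
cat > h.py <<'E'
import numpy as np,cv2
from scipy.optimize import minimize
from scipy.spatial.transform import Rotation as R
from station import *
def Rq(q): return R.from_quat([q[1],q[2],q[3],q[0]]).as_matrix()
def cam(n):
    o=get_obs(); c=read_camera(n)
    if n=="wrist":
        T=np.eye(4);T[:3,:3]=Rq(o["tool_rot"]);T[:3,3]=o["eef_pos"];T=T@np.array(c["hand_eye"])
        c["Rm"],c["e"]=T[:3,:3],T[:3,3]
    else: c["Rm"],c["e"]=Rq(c["rotation"]),np.array(c["eye"])
    return c
def proj(c,P):
    p=(np.atleast_2d(P)-c["e"])@c["Rm"]; s=np.c_[p[:,0],-p[:,1]]/(-p[:,2:3])
    s=s*(1+c["k1"]*(s**2).sum(1,keepdims=True)); m=np.array(c["mtx"])
    return np.c_[s[:,0]*m[0,0]+m[0,2],s[:,1]*m[1,1]+m[1,2]]
def ray(c,u,v):
    m=np.array(c["mtx"]); d=np.array([(u-m[0,2])/m[0,0],(v-m[1,2])/m[1,1]]); s=d.copy()
    for _ in range(20): s=d/(1+c["k1"]*(s@s))
    return c["Rm"]@np.array([s[0],-s[1],-1])
def at(c,u,v,z):
    d=ray(c,u,v); return c["e"]+d*(z-c["e"][2])/d[2]
def lathe(prof,n=40):
    a=np.linspace(0,2*np.pi,n,endpoint=False)
    return np.concatenate([np.c_[r*np.cos(a),r*np.sin(a),z+0*a] for r,z in prof])
V={"vial_large":[(.027,0),(.027,.062),(.017,.076),(.017,.090)],
"vial_medium":[(.018,0),(.018,.048),(.0125,.057),(.0125,.068)],
"vial_small":[(.011,0),(.011,.040),(.0095,.047),(.0095,.058)],
"opened_large":[(.027,0),(.027,.062),(.012,.076),(.012,.086)],
"opened_medium":[(.018,0),(.018,.048),(.009,.057),(.009,.065)]}
def sil(c,parts):
    m=np.zeros((480,640),np.uint8)
    for P in parts:
        h=cv2.convexHull(proj(c,P).astype(np.float32)); cv2.fillConvexPoly(m,np.round(h*16).astype(np.int32),1,shift=4)
    return m
def vparts(name,x,y,z=0):
    pr=V[name]; o=np.array([x,y,z])
    return [lathe(pr[i:i+2])+o for i in range(len(pr)-1)]
def box(x,y,yaw,sx,sy,z0,z1):
    c,s=np.cos(yaw),np.sin(yaw)
    return [np.array([[x+c*a-s*b,y+s*a+c*b,z] for a in(-sx/2,sx/2) for b in(-sy/2,sy/2) for z in(z0,z1)])]
E
cat > fit.py <<'E'
from h import *
hint={"vial_large":((283,268),(233,400)),"vial_medium":((196,189),(364,452)),"vial_small":((211,246),(306,383)),"opened_large":((251,149),(317,527)),"opened_medium":((278,215),(266,450)),"carton":((239,305),(256,337)),
"cup_large":((286,408),(204,280)),"cup_medium":((332,373),(196,335)),"cup_small":((319,460),(178,265)),"pocket":((369,428),(171,319))}
cs=[cam("scene"),cam("side")]; C=[c["color"][:,:,::-1].copy() for c in cs]
def model(n,p):
    if n in V: return vparts(n,p[0],p[1])
    if n=="carton": return box(p[0],p[1],p[2],.038,.066,0,.048)
    if n=="pocket": return box(p[0],p[1],p[2],.062,.092,.004,.020)
    r={"cup_large":.039,"cup_medium":.03,"cup_small":.022}[n]
    return [lathe([(r,.004),(r,.020)])+np.array([p[0],p[1],0])]
for n,h in hint.items():
    ms=[None,None]
    for i,cn in enumerate(["scene","side"]):
        best=[]
        for q in [n]+[k for k in hint if k!=n and k!="carton"]:
            for d in silhouettes(cn,q):
                if np.hypot(*(np.array(d["pixel"])-h[i]))<12: best.append((d["conf"],d["mask"],q))
            if best: break
        if best: b=max(best,key=lambda t:t[0]); ms[i]=b[1]; print(n,cn,b[2],round(b[0],2),b[1].sum())
    p0=at(cs[0],h[0][1],h[0][0],.02 if n[:3] in("cup","poc") else .035)[:2]
    best=None
    for yaw in ([0] if n not in("carton","pocket") else np.arange(0,3.1,.4)):
        def cost(p,which=(0,1)):
            s=0
            for i in which:
                if ms[i] is None: continue
                m=sil(cs[i],model(n,p)).astype(bool); s+=1-(m&ms[i]).sum()/((m|ms[i]).sum()+1)
            return s
        sim=np.array([[p0[0],p0[1],yaw],[p0[0]+.02,p0[1],yaw],[p0[0],p0[1]+.02,yaw],[p0[0],p0[1],yaw+.3]])
        r=minimize(cost,[*p0,yaw],method="Nelder-Mead",options=dict(initial_simplex=sim,xatol=1e-4,fatol=1e-4,maxiter=200))
        if best is None or r.fun<best.fun: best=r
    p=best.x
    print(n,np.round(p,4),"cost",[round(cost(p,(i,)),3) for i in(0,1)])
    for i in(0,1):
        k,_=cv2.findContours(sil(cs[i],model(n,p)),cv2.RETR_EXTERNAL,cv2.CHAIN_APPROX_NONE); cv2.drawContours(C[i],k,-1,(0,255,0),1)
a=C[0][140:420,110:520]; b=C[1][140:400,220:570]
cv2.imwrite("pics/fit_scene.png",cv2.resize(a,None,fx=1.95,fy=1.95)); cv2.imwrite("pics/fit_side.png",cv2.resize(b,None,fx=2.2,fy=2.2))
E
python3 fit.py
```

```text
vial_large scene vial_large 0.66 1065
vial_large side vial_large 0.63 1440
vial_large [ 0.5864 -0.0507  0.1327] cost [np.float64(0.056), np.float64(0.095)]
vial_medium scene vial_medium 0.76 391
vial_medium side vial_medium 0.94 1332
vial_medium [ 0.4553 -0.2987  0.0412] cost [np.float64(0.223), np.float64(0.067)]
vial_small scene vial_small 0.73 225
vial_small side vial_small 0.92 500
vial_small [ 0.4505 -0.1665  0.1459] cost [np.float64(0.154), np.float64(0.141)]
opened_large scene opened_large 0.89 930
opened_large side opened_large 0.85 2160
opened_large [ 0.6096 -0.3058  0.0415] cost [np.float64(0.113), np.float64(0.064)]
opened_medium scene opened_medium 0.57 472
opened_medium side opened_medium 0.81 757
opened_medium [ 0.6106 -0.1548  0.1983] cost [np.float64(0.122), np.float64(0.13)]
carton scene carton 0.66 905
carton side carton 0.71 1449
carton [ 0.4708 -0.0246  3.1488] cost [np.float64(0.155), np.float64(0.059)]
cup_large scene cup_large 0.62 1173
cup_large [0.4877 0.195  0.1216] cost [np.float64(0.109), 0]
cup_medium scene cup_medium 0.84 848
cup_medium side cup_medium 0.75 467
cup_medium [0.6056 0.1611 0.078 ] cost [np.float64(0.097), np.float64(0.125)]
cup_small scene cup_small 0.78 426
cup_small side cup_small 0.66 244
cup_small [0.525  0.312  0.2869] cost [np.float64(0.171), np.float64(0.178)]
pocket scene pocket 0.8 1941
pocket side pocket 0.73 706
pocket [ 0.6399  0.2764 -0.2972] cost [np.float64(0.041), np.float64(0.097)]
```

View pics/fit_scene.png

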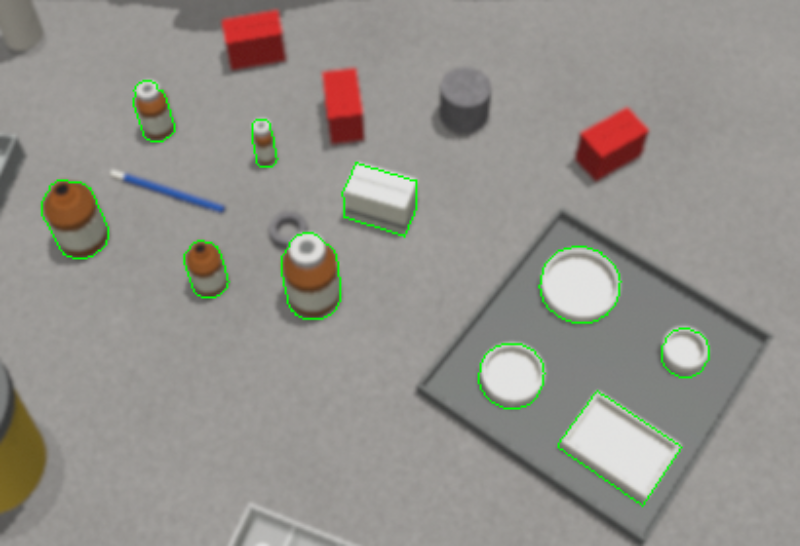

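View pics/fit_side.png

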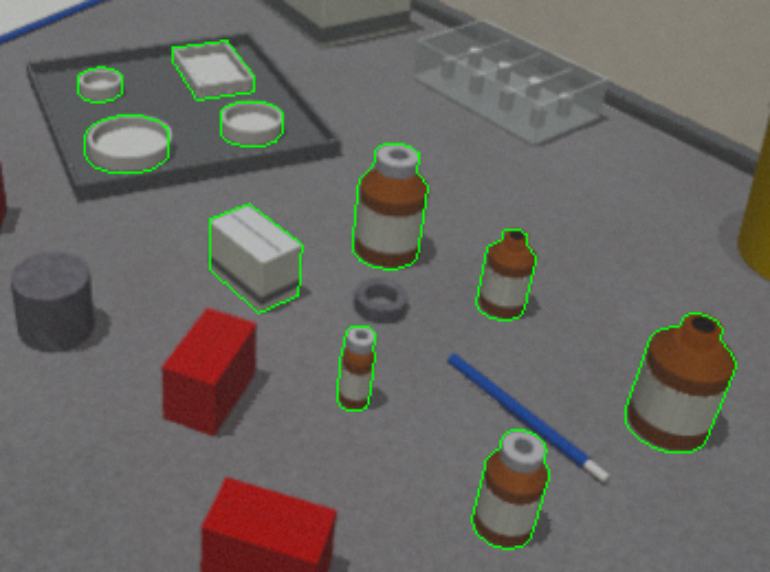

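```bash
cat > go.py <<'E'
import sys
from h import *
# usage: go.py x y z jawdeg
o=get_obs(); x,y,z,a=map(float,sys.argv[1:5]); M=Rq(o["tool_rot"]); p=o["eef_pos"]
d=M.T@(np.array([x,y,z])-p)/.025
a=np.radians(a); best=None
for k in(0,1):
    X=np.array([np.cos(a+k*np.pi),np.sin(a+k*np.pi),0]); Z=np.array([0,0,-1.]); T=np.c_[X,np.cross(Z,X),Z]
    r=R.from_matrix(M.T@T).as_rotvec()
    if best is None or np.linalg.norm(r)<np.linalg.norm(best): best=r
print("t",round(float(o["t"]),2),"pos",np.round(p,4),"jaw",round(float(np.degrees(np.arctan2(M[1,0],M[0,0]))),1),"q7",round(float(o["q"][6]),2),"w",round(float(o["gripper_width"]),3),"F",np.round(o["contact_force"],1))
print("shift",np.round(d,2),"rot",np.round(np.degrees(best)/10,2),"rows",round(np.linalg.norm(d)/2.5,1))
E
python3 - <<'E'
from h import *
c=cam("scene")
for n,v,u in[("redA",158,240),("redB",193,287),("redC",213,425),("ring",258,258),("pen",238,196),("cyl",185,348)]: print(n,np.round(at(c,u,v,.03),3))
E
python3 go.py .4553 -.2987 .20 -60
python3 go.py .4553 -.2987 .20 -30
```

```text
redA [ 0.315 -0.243  0.03 ]
redB [ 0.371 -0.104  0.03 ]
redC [0.318 0.185 0.03 ]
ring [ 0.542 -0.095  0.03 ]
pen [ 0.543 -0.232  0.03 ]
cyl [0.304 0.01  0.03 ]
t 3.2 pos [ 0.2103 -0.6414  0.3039] jaw -71.8 q7 -0.08 w 1.002 F [ 0.1 -0.   0.4]
shift [ -9.97 -13.58   4.16] rot [ 0.   -0.   -1.18] rows 6.9
t 3.2 pos [ 0.2103 -0.6414  0.3039] jaw -71.8 q7 -0.08 w 1.002 F [ 0.1 -0.   0.4]
shift [ -9.97 -13.58   4.16] rot [ 0.   -0.   -4.18] rows 6.9
```

Call:
apply_moves(moves=[[[-2.5,-3.4,0.6],[0,0,-1],1],[[-5,-6.8,1.5],[0,0,-2],1],[[-7.5,-10.2,2.5],[0,0,-3],1],[[-9.97,-13.58,4.16],[0,0,-4.18],1],[[-9.97,-13.58,4.16],[0,0,-4.18],1],[[-9.97,-13.58,4.16],[0,0,-4.18],1],[[-9.97,-13.58,4.16],[0,0,-4.18],1],[[-9.97,-13.58,4.16],[0,0,-4.18],1],[[-9.97,-13.58,4.16],[0,0,-4.18],1],[[-9.97,-13.58,4.16],[0,0,-4.18],1]], force=25)

```text
t: 4.45
eef_pos: [0.4544, -0.3006, 0.2003]
tool_rot: [0.001, 0.965, -0.261, 0.0]
contact_force: [-0.8, 0.4, 0.5]
gripper_width: 1.001
```

```bash
python3 go.py .4553 -.2987 .088 -30
python3 - <<'E'
from h import *
c=cam("wrist"); I=c["color"][:,:,::-1].copy()
for n,x,y in[("vial_medium",.4553,-.2987),("vial_small",.4505,-.1665),("opened_large",.6096,-.3058),("opened_medium",.6106,-.1548),("vial_large",.5864,-.0507)]:
    k,_=cv2.findContours(sil(c,vparts(n,x,y)),cv2.RETR_EXTERNAL,cv2.CHAIN_APPROX_NONE); cv2.drawContours(I,k,-1,(0,255,0),1)
cv2.imwrite("pics/w1.png",I)
E
```

```text
t 4.45 pos [ 0.4544 -0.3006  0.2003] jaw -30.2 q7 -0.19 w 1.001 F [-0.8  0.4  0.5]
shift [-0.01 -0.09  4.49] rot [ 0.01 -0.   -0.02] rows 1.8
```

View pics/w1.png

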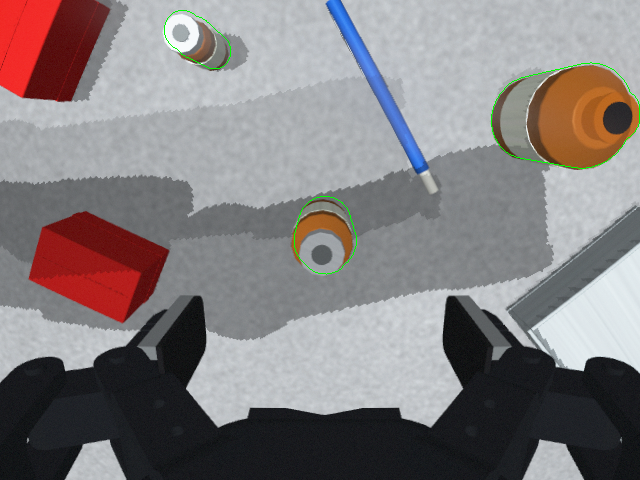

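The wrist view shows the capped medium vial at about (250,322) inside its outline, centred between the jaws. The opened large vial at (115,590) is well clear, so I'm going down.

Call:
apply_moves(moves=[[[0,-0.08,1.5],[0,0,0],1],[[0,-0.08,3],[0,0,0],1],[[0,-0.08,4],[0,0,0],1],[[0,-0.08,4.48],[0,0,0],1],[[0,-0.08,4.48],[0,0,0],1],[[0,-0.08,4.48],[0,0,0],-1],[[0,-0.08,4.48],[0,0,0],-1],[[0,-0.08,4.48],[0,0,0],-1],[[0,-0.08,4.48],[0,0,0],-1],[[0,-0.08,4.48],[0,0,0],-1],[[0,-0.08,4.48],[0,0,0],-1],[[0,-0.08,4.48],[0,0,0],-1],[[0,-0.08,4.48],[0,0,0],-1]], force=30)

```text
t: 6.12
eef_pos: [0.4566, -0.2973, 0.0888]
tool_rot: [0.0, 0.966, -0.259, 0.0]
contact_force: [-1.3, -0.9, 4.9]
gripper_width: 0.411
```

```bash
python3 go.py .6046 .1613 .24 -17
python3 - <<'E'
from h import *
c=cam("wrist"); cv2.imwrite("pics/w2.png",c["color"][:,:,::-1])
E
```

```text
t 6.12 pos [ 0.4566 -0.2973  0.0888] jaw -30.0 q7 -0.25 w 0.411 F [-1.3 -0.9  4.9]
shift [ -4.05 -18.84  -6.06] rot [ 0.   -0.01 -1.3 ] rows 8.1
```

View pics/w2.png

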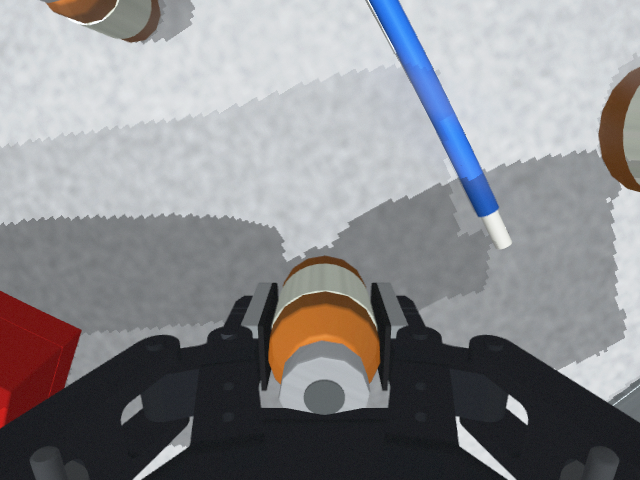

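The medium vial sits squarely between the pads and the opening reads 35 mm. Lifting and carrying it over its holder.

Call:
apply_moves(moves=[[[0,0,-1],[0,0,0],-1],[[0,0,-3],[0,0,0],-1],[[0,0,-5],[0,0,0],-1],[[-0.3,-1.5,-6.06],[0,0,-0.3],-1],[[-0.8,-3.5,-6.06],[0,0,-0.6],-1],[[-1.3,-6,-6.06],[0,0,-1.3],-1],[[-1.8,-8.4,-6.06],[0,0,-1.3],-1],[[-2.3,-10.8,-6.06],[0,0,-1.3],-1],[[-2.8,-13.2,-6.06],[0,0,-1.3],-1],[[-3.3,-15.6,-6.06],[0,0,-1.3],-1],[[-3.7,-17.4,-6.06],[0,0,-1.3],-1],[[-4,-18.5,-6.06],[0,0,-1.3],-1],[[-4.05,-18.84,-6.06],[0,0,-1.3],-1],[[-4.05,-18.84,-6.06],[0,0,-1.3],-1],[[-4.05,-18.84,-6.06],[0,0,-1.3],-1],[[-4.05,-18.84,-6.06],[0,0,-1.3],-1],[[-4.05,-18.84,-6.06],[0,0,-1.3],-1]])

```text
t: 8.3
eef_pos: [0.6045, 0.1604, 0.2395]
tool_rot: [0.0, 0.989, -0.149, 0.0]
contact_force: [0.6, -0.2, 0.4]
gripper_width: 0.412
```

```bash
python3 go.py .6046 .1613 .098 -17
python3 - <<'E'
from h import *
c=cam("wrist"); I=c["color"][:,:,::-1].copy()
for r,x,y in[(.035,.4898,.1961),(.026,.6046,.1613),(.018,.5246,.3109)]:
    a=np.linspace(0,6.28,60); q=proj(c,np.c_[x+r*np.cos(a),y+r*np.sin(a),.02+0*a]); cv2.polylines(I,[np.int32(np.round(q))],True,(0,255,0),1)
cv2.polylines(I,[np.int32(np.round(proj(c,box(.6394,.2761,-.294,.054,.084,.02,.02)[0][[0,2,6,4]])))],True,(0,255,0),1)
cv2.imwrite("pics/w3.png",I)
E
```

```text
t 8.3 pos [0.6045 0.1604 0.2395] jaw -17.1 q7 -0.87 w 0.412 F [ 0.6 -0.2  0.4]
shift [-0.01 -0.04  5.66] rot [ 0.   -0.   -0.01] rows 2.3
```

View pics/w3.png

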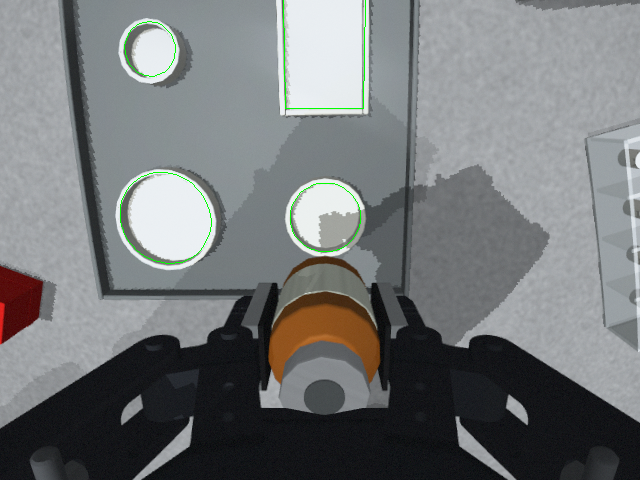

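The overlaid rims match the holders in the wrist view to about 1-2 px; the medium holder is at (215,325). Lowering the vial.

Call:
apply_moves(moves=[[[0,-0.04,2],[0,0,0],-1],[[0,-0.04,4],[0,0,0],-1],[[0,-0.04,5],[0,0,0],-1],[[0,-0.04,5.4],[0,0,0],-1],[[0,-0.04,5.6],[0,0,0],-1],[[0,-0.04,5.68],[0,0,0],-1],[[0,-0.04,5.68],[0,0,0],-1],[[0,-0.04,5.68],[0,0,0],-1]])

```text
t: 9.35
eef_pos: [0.6052, 0.1624, 0.0982]
tool_rot: [-0.0, 0.989, -0.148, 0.001]
contact_force: [1.3, 1.0, -0.9]
gripper_width: 0.413
```

Call:
apply_moves(moves=[[[0,0,0],[0,0,0],-0.2],[[0,0,0],[0,0,0],0],[[0,0,0],[0,0,0],1],[[0,0,0],[0,0,0],1],[[0,0,0],[0,0,0],1],[[0,0,0],[0,0,0],1],[[0,0,-2],[0,0,0],1],[[0,0,-4.5],[0,0,0],1],[[0,0,-5],[0,0,0],1],[[0,0,-5],[0,0,0],1]])

```text
t: 10.6
eef_pos: [0.6051, 0.1623, 0.2231]
tool_rot: [-0.0, 0.989, -0.148, 0.001]
contact_force: [0.2, -0.1, -1.0]
gripper_width: 0.997
```

```bash
python3 go.py .4505 -.1665 .20 45
python3 - <<'E'
from h import *
c=cam("wrist"); cv2.imwrite("pics/w4.png",c["color"][:,:,::-1])
E
```

```text
t 10.6 pos [0.6051 0.1623 0.2231] jaw -17.1 q7 -0.88 w 0.997 F [ 0.2 -0.1 -1. ]
shift [-2.05 14.39  0.91] rot [ 0.   -0.01 -6.21] rows 5.8
```

View pics/w4.png

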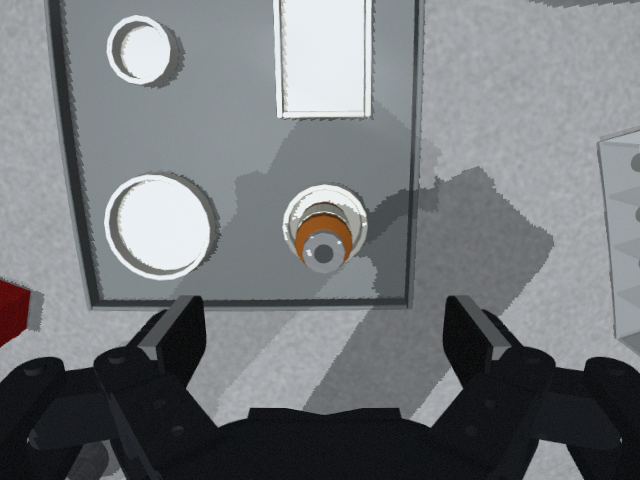

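The medium vial stands centred in its holder at (225,325). Now to the small vial.

Call:
apply_moves(moves=[[[-0.3,2.3,0],[0,0,-1],1],[[-0.7,4.7,0],[0,0,-2],1],[[-1,7.1,0],[0,0,-3],1],[[-1.4,9.5,0],[0,0,-4],1],[[-1.7,12,0],[0,0,-5],1],[[-2.05,14.39,0.5],[0,0,-6],1],[[-2.05,14.39,0.91],[0,0,-6.21],1],[[-2.05,14.39,0.91],[0,0,-6.21],1],[[-2.05,14.39,0.91],[0,0,-6.21],1],[[-2.05,14.39,0.91],[0,0,-6.21],1]])

```text
t: 11.9
eef_pos: [0.4509, -0.1655, 0.1998]
tool_rot: [-0.0, 0.923, 0.384, 0.0]
contact_force: [-0.3, 0.5, 0.5]
gripper_width: 1.002
```

```bash
python3 go.py .4505 -.1665 .090 45
python3 - <<'E'
from h import *
c=cam("wrist"); I=c["color"][:,:,::-1].copy()
for n,x,y in[("vial_small",.4505,-.1665),("opened_large",.6096,-.3058),("opened_medium",.6106,-.1548),("vial_large",.5864,-.0507)]:
    k,_=cv2.findContours(sil(c,vparts(n,x,y)),cv2.RETR_EXTERNAL,cv2.CHAIN_APPROX_NONE); cv2.drawContours(I,k,-1,(0,255,0),1)
cv2.imwrite("pics/w5.png",I)
E
```

```text
t 11.9 pos [ 0.4509 -0.1655  0.1998] jaw 45.2 q7 0.73 w 1.002 F [-0.3  0.5  0.5]
shift [-0.04  0.02  4.39] rot [ 0.   -0.    0.02] rows 1.8
```

View pics/w5.png

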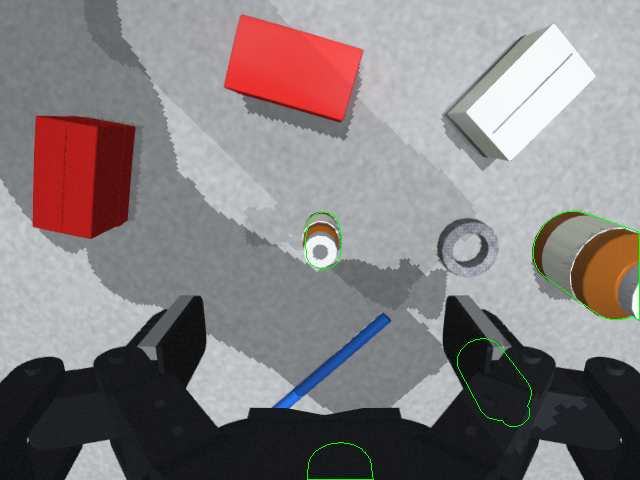

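The small capped vial is at (245,321), centred. The ring at (247,468) lies well outside the finger span.

Call:
apply_moves(moves=[[[-0.04,0.02,1.5],[0,0,0],1],[[-0.04,0.02,3],[0,0,0],1],[[-0.04,0.02,4],[0,0,0],1],[[-0.04,0.02,4.39],[0,0,0],1],[[-0.04,0.02,4.39],[0,0,0],1],[[-0.04,0.02,4.39],[0,0,0],-1],[[-0.04,0.02,4.39],[0,0,0],-1],[[-0.04,0.02,4.39],[0,0,0],-1],[[-0.04,0.02,4.39],[0,0,0],-1],[[-0.04,0.02,4.39],[0,0,0],-1],[[-0.04,0.02,4.39],[0,0,0],-1],[[-0.04,0.02,4.39],[0,0,0],-1],[[-0.04,0.02,4.39],[0,0,0],-1]])

```text
t: 13.58
eef_pos: [0.4502, -0.1678, 0.0904]
tool_rot: [0.0, 0.924, 0.383, 0.0]
contact_force: [-1.6, 0.9, 5.9]
gripper_width: 0.244
```

```bash
python3 go.py .5246 .3109 .24 45
python3 - <<'E'
from h import *
c=cam("wrist"); cv2.imwrite("pics/w6.png",c["color"][:,:,::-1])
E
```

```text
t 13.57 pos [ 0.4502 -0.1678  0.0904] jaw 45.0 q7 0.56 w 0.244 F [-1.6  0.9  5.9]
shift [ 15.65 -11.42  -5.99] rot [ 0. -0.  0.] rows 8.1
```

View pics/w6.png

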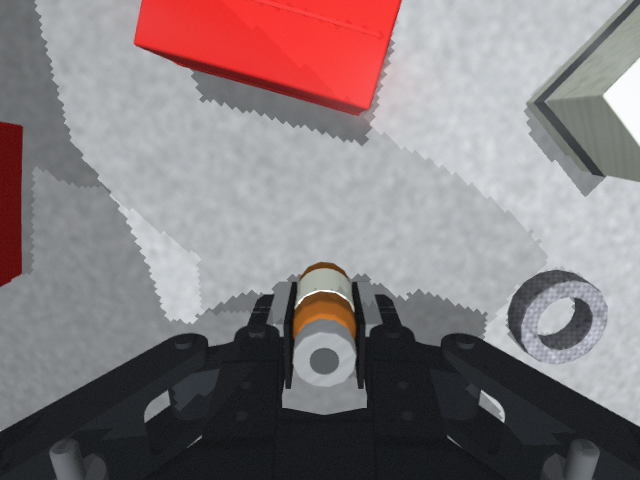

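Gripped upright, with an opening of 21 mm. Lifting and carrying.

Call:
apply_moves(moves=[[[0,0,-1],[0,0,0],-1],[[0,0,-3],[0,0,0],-1],[[0,0,-5],[0,0,0],-1],[[1,-0.7,-5.99],[0,0,0],-1],[[2.9,-2.1,-5.99],[0,0,0],-1],[[4.9,-3.6,-5.99],[0,0,0],-1],[[6.9,-5,-5.99],[0,0,0],-1],[[8.9,-6.5,-5.99],[0,0,0],-1],[[10.9,-8,-5.99],[0,0,0],-1],[[12.9,-9.4,-5.99],[0,0,0],-1],[[14.4,-10.5,-5.99],[0,0,0],-1],[[15.3,-11.2,-5.99],[0,0,0],-1],[[15.65,-11.42,-5.99],[0,0,0],-1],[[15.65,-11.42,-5.99],[0,0,0],-1],[[15.65,-11.42,-5.99],[0,0,0],-1],[[15.65,-11.42,-5.99],[0,0,0],-1]])

```text
t: 15.62
eef_pos: [0.5246, 0.3093, 0.2396]
tool_rot: [0.001, 0.924, 0.382, -0.0]
contact_force: [-0.7, 0.5, -1.1]
gripper_width: 0.244
```

```bash
python3 go.py .5246 .3109 .0992 45
python3 - <<'E'
from h import *
c=cam("wrist"); I=c["color"][:,:,::-1].copy()
for r,x,y in[(.035,.4898,.1961),(.026,.6046,.1613),(.018,.5246,.3109)]:
    a=np.linspace(0,6.28,60); q=proj(c,np.c_[x+r*np.cos(a),y+r*np.sin(a),.02+0*a]); cv2.polylines(I,[np.int32(np.round(q))],True,(0,255,0),1)
cv2.imwrite("pics/w7.png",I)
E
```

```text
t 15.62 pos [0.5246 0.3093 0.2396] jaw 44.9 q7 -0.2 w 0.244 F [-0.7  0.5 -1.1]
shift [ 0.05 -0.05  5.62] rot [ 0.    0.   -0.01] rows 2.2
```

View pics/w7.png

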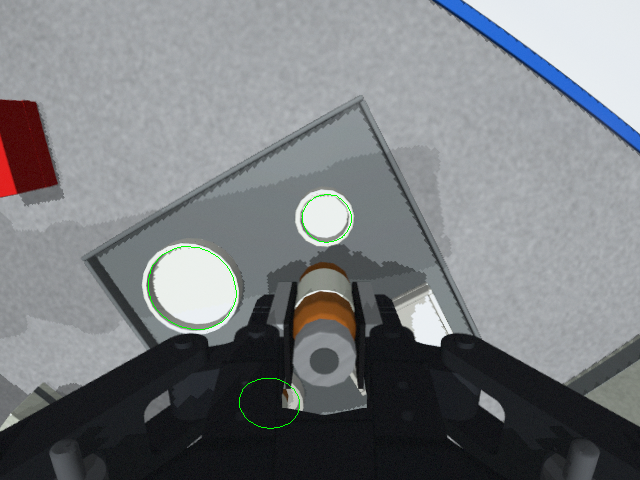

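The small holder at (217,324) lies under the jaws to within 1-2 mm. Lowering and releasing.

Call:
apply_moves(moves=[[[0.03,-0.07,2],[0,0,0],-1],[[0.03,-0.07,4],[0,0,0],-1],[[0.03,-0.07,5],[0,0,0],-1],[[0.03,-0.07,5.4],[0,0,0],-1],[[0.03,-0.07,5.55],[0,0,0],-1],[[0.03,-0.07,5.62],[0,0,0],-1],[[0.03,-0.07,5.62],[0,0,0],-1],[[0.03,-0.07,5.62],[0,0,0],-1]])

```text
t: 16.68
eef_pos: [0.5239, 0.3128, 0.0999]
tool_rot: [-0.0, 0.924, 0.383, 0.001]
contact_force: [0.5, -0.5, -0.6]
gripper_width: 0.243
```

Call:
apply_moves(moves=[[[0,0,0],[0,0,0],-0.5],[[0,0,0],[0,0,0],-0.3],[[0,0,0],[0,0,0],0.3],[[0,0,0],[0,0,0],1],[[0,0,0],[0,0,0],1],[[0,0,0],[0,0,0],1],[[0,0,0],[0,0,0],1],[[0,0,-2],[0,0,0],1],[[0,0,-4.5],[0,0,0],1],[[0,0,-5],[0,0,0],1],[[0,0,-5],[0,0,0],1]])

```text
t: 18.05
eef_pos: [0.5239, 0.3127, 0.2248]
tool_rot: [0.0, 0.924, 0.383, 0.001]
contact_force: [1.0, 0.5, -0.4]
gripper_width: 0.998
```

```bash
python3 go.py .5864 -.0507 .22 20
python3 - <<'E'
from h import *
c=cam("wrist"); cv2.imwrite("pics/w8.png",c["color"][:,:,::-1])
E
```

```text
t 18.05 pos [0.5239 0.3127 0.2248] jaw 45.0 q7 -0.22 w 0.998 F [ 1.   0.5 -0.4]
shift [-8.52 12.04  0.19] rot [ 0.   -0.01  2.5 ] rows 5.9
```

View pics/w8.png

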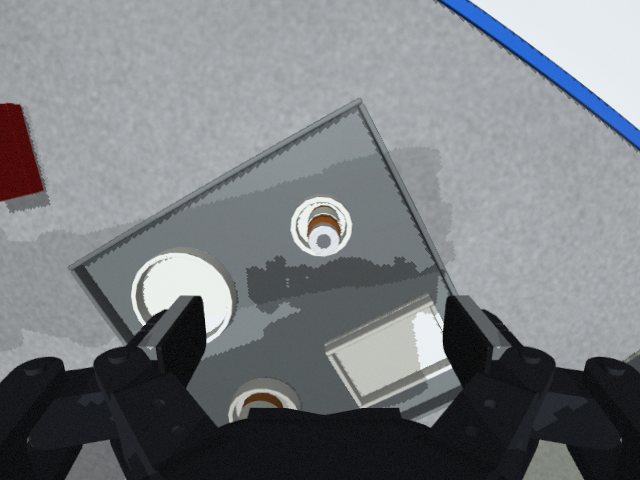

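The small vial stands centred in its holder at (228,322). Now the large one.

Call:
apply_moves(moves=[[[-1.4,2,0],[0,0,1],1],[[-2.8,4,0],[0,0,2],1],[[-4.2,6,0],[0,0,3],1],[[-5.6,8,0],[0,0,4],1],[[-7,10,0],[0,0,4.5],1],[[-8.52,12.04,0.19],[0,0,4.5],1],[[-8.52,12.04,0.19],[0,0,4.5],1],[[-8.52,12.04,0.19],[0,0,4.5],1],[[-8.52,12.04,0.19],[0,0,4.5],1],[[-8.52,12.04,0.19],[0,0,4.5],1]])

```text
t: 19.35
eef_pos: [0.586, -0.0491, 0.2192]
tool_rot: [-0.0, 1.0, 0.002, -0.0]
contact_force: [-0.9, 0.3, -0.1]
gripper_width: 0.997
```

```bash
python3 go.py .5864 -.0507 .099 0
python3 - <<'E'
from h import *
c=cam("wrist"); I=c["color"][:,:,::-1].copy()
for n,x,y in[("opened_medium",.6106,-.1548),("vial_large",.5864,-.0507)]:
    k,_=cv2.findContours(sil(c,vparts(n,x,y)),cv2.RETR_EXTERNAL,cv2.CHAIN_APPROX_NONE); cv2.drawContours(I,k,-1,(0,255,0),1)
cv2.imwrite("pics/w9.png",I)
E
```

```text
t 19.35 pos [ 0.586  -0.0491  0.2192] jaw 0.2 q7 -0.27 w 0.997 F [-0.9  0.3 -0.1]
shift [0.02 0.07 4.81] rot [-0.    0.    0.02] rows 1.9
```

View pics/w9.png

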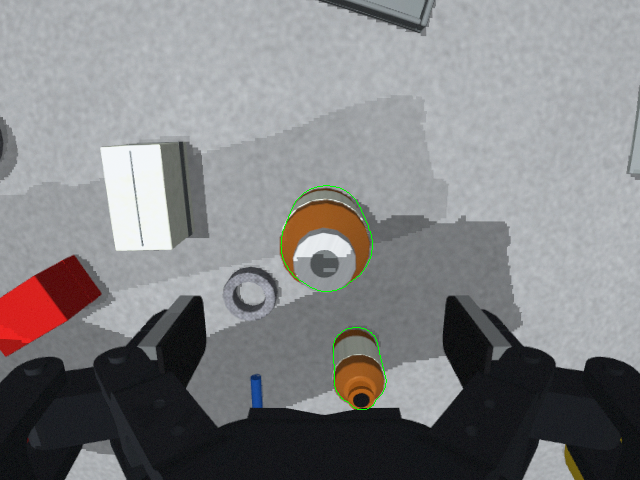

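The large capped vial is at (245,325), inside its outline. The opened medium vial at (370,358) is clear of the body, so I'm going down.

Call:
apply_moves(moves=[[[0.02,0.05,1.5],[0,0,0],1],[[0.02,0.05,3],[0,0,0],1],[[0.02,0.05,4],[0,0,0],1],[[0.02,0.05,4.6],[0,0,0],1],[[0.02,0.05,4.81],[0,0,0],1],[[0.02,0.05,4.81],[0,0,0],1],[[0.02,0.05,4.81],[0,0,0],-1],[[0.02,0.05,4.81],[0,0,0],-1],[[0.02,0.05,4.81],[0,0,0],-1],[[0.02,0.05,4.81],[0,0,0],-1],[[0.02,0.05,4.81],[0,0,0],-1],[[0.02,0.05,4.81],[0,0,0],-1],[[0.02,0.05,4.81],[0,0,0],-1]], force=40)

```text
t: 21.02
eef_pos: [0.587, -0.0521, 0.1003]
tool_rot: [0.0, 1.0, 0.0, 0.001]
contact_force: [-1.1, -0.5, 6.4]
gripper_width: 0.62
```

```bash
python3 go.py .4898 .1961 .25 0
python3 - <<'E'
from h import *
c=cam("wrist"); cv2.imwrite("pics/w10.png",c["color"][:,:,::-1])
E
```

```text
t 21.02 pos [ 0.587  -0.0521  0.1003] jaw 0.0 q7 -0.36 w 0.62 F [-1.1 -0.5  6.4]
shift [-3.87 -9.93 -6.  ] rot [ 0.   -0.01  0.  ] rows 4.9
```

View pics/w10.png

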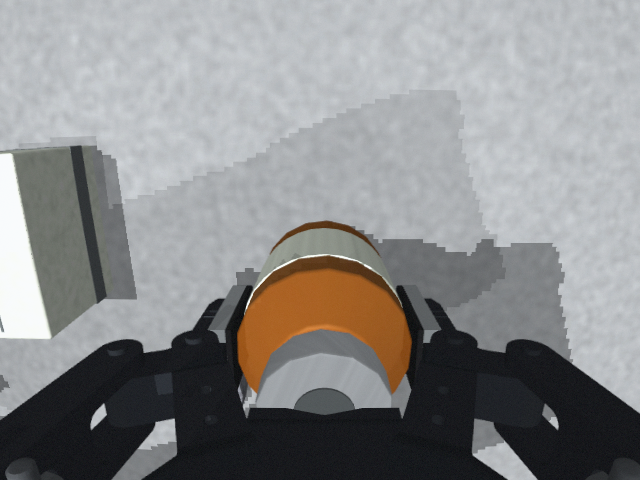

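Call:
apply_moves(moves=[[[0,0,-0.6],[0,0,0],-1],[[0,0,-2],[0,0,0],-1],[[0,0,-4],[0,0,0],-1],[[0,0,-6],[0,0,0],-1],[[-0.4,-1,-6],[0,0,0],-1],[[-1,-2.6,-6],[0,0,0],-1],[[-1.7,-4.5,-6],[0,0,0],-1],[[-2.5,-6.4,-6],[0,0,0],-1],[[-3.2,-8.2,-6],[0,0,0],-1],[[-3.7,-9.5,-6],[0,0,0],-1],[[-3.87,-9.93,-6],[0,0,0],-1],[[-3.87,-9.93,-6],[0,0,0],-1],[[-3.87,-9.93,-6],[0,0,0],-1],[[-3.87,-9.93,-6],[0,0,0],-1]])

```text
t: 22.82
eef_pos: [0.4903, 0.1947, 0.2491]
tool_rot: [0.0, 1.0, -0.001, -0.0]
contact_force: [0.5, 0.2, -1.7]
gripper_width: 0.616
```

```bash
python3 go.py .4898 .1961 .109 0
python3 - <<'E'
from h import *
c=cam("wrist"); I=c["color"][:,:,::-1].copy()
for r,x,y in[(.035,.4898,.1961),(.026,.6046,.1613),(.018,.5246,.3109)]:
    a=np.linspace(0,6.28,60); q=proj(c,np.c_[x+r*np.cos(a),y+r*np.sin(a),.02+0*a]); cv2.polylines(I,[np.int32(np.round(q))],True,(0,255,0),1)
cv2.imwrite("pics/w11.png",I)
E
```

```text
t 22.82 pos [0.4903 0.1947 0.2491] jaw -0.1 q7 -0.74 w 0.616 F [ 0.5  0.2 -1.7]
shift [-0.02 -0.06  5.6 ] rot [ 0.    0.   -0.01] rows 2.2
```

View pics/w11.png

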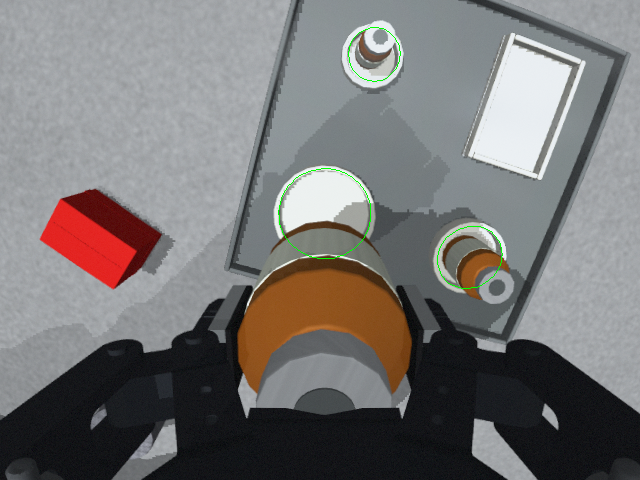

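The large holder at (212,325) is under the vial. Lowering and releasing.

Call:
apply_moves(moves=[[[-0.03,-0.05,2],[0,0,0],-1],[[-0.03,-0.05,4],[0,0,0],-1],[[-0.03,-0.05,5],[0,0,0],-1],[[-0.03,-0.05,5.4],[0,0,0],-1],[[-0.03,-0.05,5.55],[0,0,0],-1],[[-0.03,-0.05,5.6],[0,0,0],-1],[[-0.03,-0.05,5.6],[0,0,0],-1],[[-0.03,-0.05,5.6],[0,0,0],-1]])

```text
t: 23.88
eef_pos: [0.4893, 0.1975, 0.1098]
tool_rot: [-0.0, 1.0, 0.0, 0.001]
contact_force: [0.3, -0.5, -1.6]
gripper_width: 0.62
```

```bash
python3 go.py .4898 .1961 .108 0
```

```text
t 23.88 pos [0.4893 0.1975 0.1098] jaw 0.0 q7 -0.9 w 0.62 F [ 0.3 -0.5 -1.6]
shift [0.02 0.06 0.07] rot [-0.   -0.01  0.  ] rows 0.0
```

Call:
apply_moves(moves=[[[0,0,0.05],[0,0,0],-1],[[0,0,0.05],[0,0,0],-1],[[0,0,0.05],[0,0,0],0.3],[[0,0,0.05],[0,0,0],0.4],[[0,0,0.05],[0,0,0],1],[[0,0,0.05],[0,0,0],1],[[0,0,0.05],[0,0,0],1],[[0,0,-1],[0,0,0],1],[[0,0,-3],[0,0,0],1],[[0,0,-5],[0,0,0],1],[[0,0,-5],[0,0,0],1]])

```text
t: 25.25
eef_pos: [0.4908, 0.1986, 0.238]
tool_rot: [-0.001, 1.0, 0.0, 0.004]
contact_force: [-0.2, -1.5, -0.7]
gripper_width: 1.001
```

```bash
python3 go.py .4708 -.0246 .20 0
python3 - <<'E'
from h import *
c=cam("wrist"); cv2.imwrite("pics/w12.png",c["color"][:,:,::-1])
E
```

```text
t 25.25 pos [0.4908 0.1986 0.238 ] jaw 0.0 q7 -0.76 w 1.001 F [-0.2 -1.5 -0.7]
shift [-0.82  8.93  1.49] rot [-0.02 -0.04  0.  ] rows 3.6
```

View pics/w12.png

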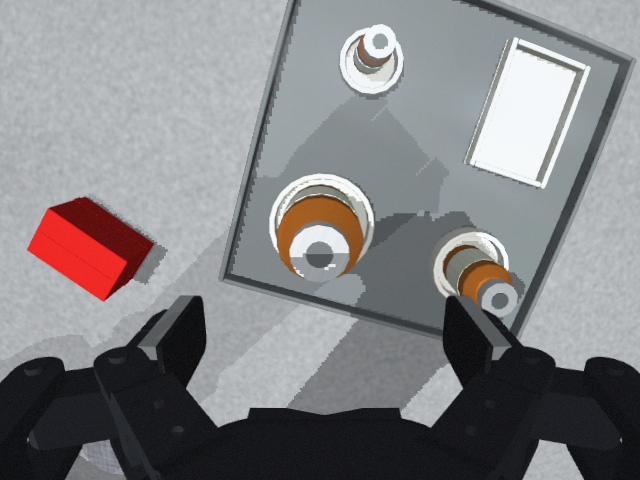

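All three sealed vials stand in their holders. The carton is next.

Call:
apply_moves(moves=[[[-0.2,2.3,0],[0,0,0],1],[[-0.4,4.6,0],[0,0,0],1],[[-0.6,7,0.5],[0,0,0],1],[[-0.82,8.93,1.49],[0,-0.04,0],1],[[-0.82,8.93,1.49],[0,-0.04,0],1],[[-0.82,8.93,1.49],[0,-0.04,0],1],[[-0.82,8.93,1.49],[0,-0.04,0],1],[[-0.82,8.93,1.49],[0,-0.04,0],1]])

```text
t: 26.3
eef_pos: [0.4689, -0.0246, 0.1972]
tool_rot: [-0.0, 1.0, 0.002, -0.003]
contact_force: [0.5, 0.6, -0.6]
gripper_width: 0.998
```

```bash
python3 go.py .4708 -.0246 .092 0
python3 - <<'E'
from h import *
c=cam("wrist"); I=c["color"][:,:,::-1].copy()
k,_=cv2.findContours(sil(c,box(.4708,-.0246,.007,.038,.066,0,.048)),cv2.RETR_EXTERNAL,cv2.CHAIN_APPROX_NONE); cv2.drawContours(I,k,-1,(0,255,0),1)
cv2.imwrite("pics/w13.png",I)
E
```

```text
t 26.3 pos [ 0.4689 -0.0246  0.1972] jaw 0.2 q7 -0.32 w 0.998 F [ 0.5  0.6 -0.6]
shift [ 0.1  -0.    4.21] rot [-0.    0.04  0.02] rows 1.7
```

View pics/w13.png

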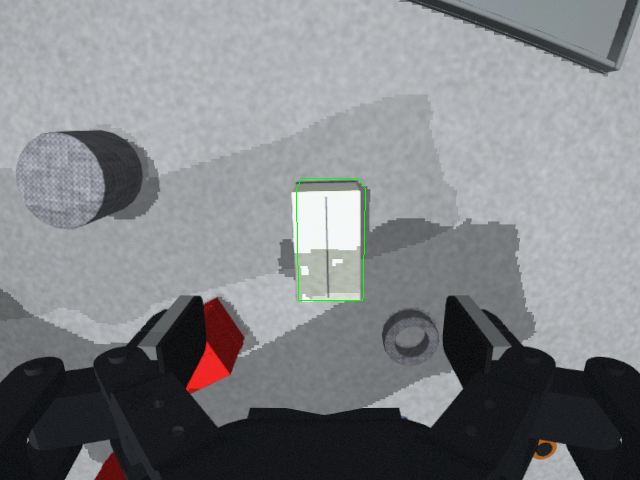

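The carton is at (245,328), with its outline within about 2 px and its 38 mm side along the jaws. Going down.

Call:
apply_moves(moves=[[[0.05,0,1.5],[0,0.04,0],1],[[0.05,0,3],[0,0.04,0],1],[[0.05,0,3.9],[0,0.04,0],1],[[0.05,0,4.2],[0,0.04,0],1],[[0.05,0,4.2],[0,0.04,0],1],[[0.05,0,4.2],[0,0.04,0],-1],[[0.05,0,4.2],[0,0.04,0],-1],[[0.05,0,4.2],[0,0.04,0],-1],[[0.05,0,4.2],[0,0.04,0],-1],[[0.05,0,4.2],[0,0.04,0],-1],[[0.05,0,4.2],[0,0.04,0],-1],[[0.05,0,4.2],[0,0.04,0],-1],[[0.05,0,4.2],[0,0.04,0],-1]], force=30)

```text
t: 27.98
eef_pos: [0.4696, -0.0259, 0.0927]
tool_rot: [0.0, 1.0, 0.0, 0.001]
contact_force: [-0.9, 0.7, 5.9]
gripper_width: 0.439
```

```bash
python3 go.py .6394 .2761 .25 -17
python3 - <<'E'
from h import *
c=cam("wrist"); cv2.imwrite("pics/w14.png",c["color"][:,:,::-1])
E
```

```text
t 27.98 pos [ 0.4696 -0.0259  0.0927] jaw 0.1 q7 -0.47 w 0.439 F [-0.9  0.7  5.9]
shift [  6.81 -12.07  -6.29] rot [ 0.   -0.01  1.71] rows 6.1
```

View pics/w14.png

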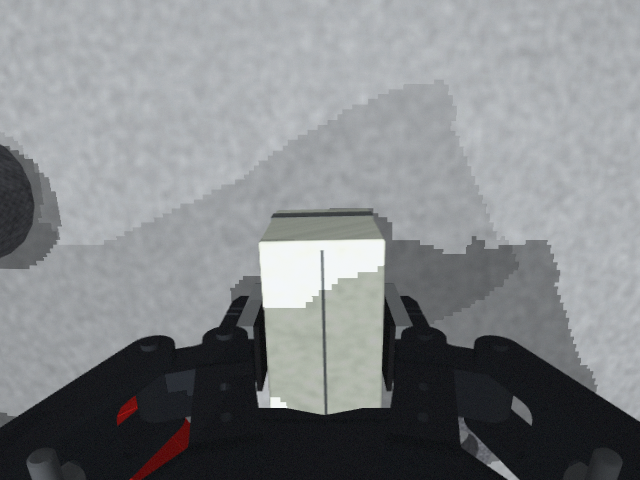

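Call:
apply_moves(moves=[[[0,0,-1],[0,0,0],-1],[[0,0,-3],[0,0,0],-1],[[0,0,-5],[0,0,0],-1],[[0.4,-0.7,-6.29],[0,0,0],-1],[[1.2,-2.2,-6.29],[0,0,0.4],-1],[[2.2,-3.9,-6.29],[0,0,0.8],-1],[[3.2,-5.7,-6.29],[0,0,1.2],-1],[[4.2,-7.5,-6.29],[0,0,1.7],-1],[[5.2,-9.3,-6.29],[0,0,1.7],-1],[[6.1,-10.8,-6.29],[0,0,1.7],-1],[[6.6,-11.7,-6.29],[0,0,1.7],-1],[[6.81,-12.07,-6.29],[0,0,1.7],-1],[[6.81,-12.07,-6.29],[0,0,1.7],-1],[[6.81,-12.07,-6.29],[0,0,1.7],-1],[[6.81,-12.07,-6.29],[0,0,1.7],-1]])

```text
t: 29.9
eef_pos: [0.6391, 0.2747, 0.2493]
tool_rot: [0.0, 0.989, -0.148, 0.0]
contact_force: [0.2, 0.1, -1.5]
gripper_width: 0.44
```

```bash
python3 go.py .6394 .2761 .101 -17
python3 - <<'E'
from h import *
c=cam("wrist"); I=c["color"][:,:,::-1].copy()
cv2.polylines(I,[np.int32(np.round(proj(c,box(.6394,.2761,-.294,.054,.084,.02,.02)[0][[0,2,6,4]])))],True,(0,255,0),1)
cv2.imwrite("pics/w15.png",I)
E
```

```text
t 29.9 pos [0.6391 0.2747 0.2493] jaw -17.0 q7 -1.04 w 0.44 F [ 0.2  0.1 -1.5]
shift [-0.01 -0.06  5.93] rot [ 0. -0. -0.] rows 2.4
```

View pics/w15.png

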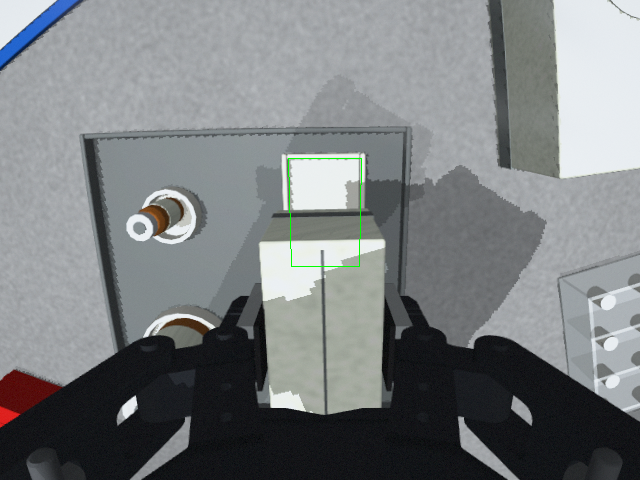

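The pocket's upper edge at (155,325) matches the overlay. Lowering the carton.

Call:
apply_moves(moves=[[[0,-0.03,2],[0,0,0],-1],[[0,-0.03,4],[0,0,0],-1],[[0,-0.03,5.3],[0,0,0],-1],[[0,-0.03,5.7],[0,0,0],-1],[[0,-0.03,5.88],[0,0,0],-1],[[0,-0.03,5.95],[0,0,0],-1],[[0,-0.03,5.95],[0,0,0],-1],[[0,-0.03,5.95],[0,0,0],-1]])

```text
t: 30.95
eef_pos: [0.6397, 0.277, 0.1013]
tool_rot: [-0.0, 0.989, -0.147, 0.001]
contact_force: [0.4, -0.4, -1.7]
gripper_width: 0.443
```

Call:
apply_moves(moves=[[[0,0,0],[0,0,0],-1],[[0,0,0],[0,0,0],-0.1],[[0,0,0],[0,0,0],0.2],[[0,0,0],[0,0,0],1],[[0,0,0],[0,0,0],1],[[0,0,0],[0,0,0],1],[[0,0,0],[0,0,0],1],[[0,0,-2],[0,0,0],1],[[0,0,-4],[0,0,0],1],[[0,0,-6],[0,0,0],1],[[0,3,-8],[0,0,0],1],[[0,5,-8],[0,0,0],1],[[0,6,-8],[0,0,0],1],[[0,6,-8],[0,0,0],1],[[0,6,-8],[0,0,0],1]])

```text
t: 32.83
eef_pos: [0.5956, 0.1342, 0.3006]
tool_rot: [-0.0, 0.989, -0.147, 0.0]
contact_force: [-0.2, 0.8, -0.4]
gripper_width: 0.996
```

```bash
cat > chk.py <<'E'
from h import *
o=get_obs(); print(np.round(o["eef_pos"],3),round(float(o["t"]),2))
T={"vial_large":(.4898,.1961,.008),"vial_medium":(.6046,.1613,.008),"vial_small":(.5246,.3109,.008),"opened_large":(.6096,-.3058,0),"opened_medium":(.6106,-.1548,0)}
for n in("scene","side","wrist"):
    c=cam(n); I=c["color"][:,:,::-1].copy()
    P=[sil(c,vparts(k,*v)) for k,v in T.items()]+[sil(c,box(.6394,.2761,-.294,.038,.066,.008,.056))]
    for m in P:
        k,_=cv2.findContours(m,cv2.RETR_EXTERNAL,cv2.CHAIN_APPROX_NONE); cv2.drawContours(I,k,-1,(0,255,0),1)
    cv2.imwrite(f"pics/end_{n}.png",I if n=="wrist" else cv2.resize(I[140:420,110:520] if n=="scene" else I[140:400,220:570],None,fx=1.95,fy=1.95))
E
python3 chk.py
```

```text
[0.596 0.134 0.301] 32.83
```

View pics/end_scene.png

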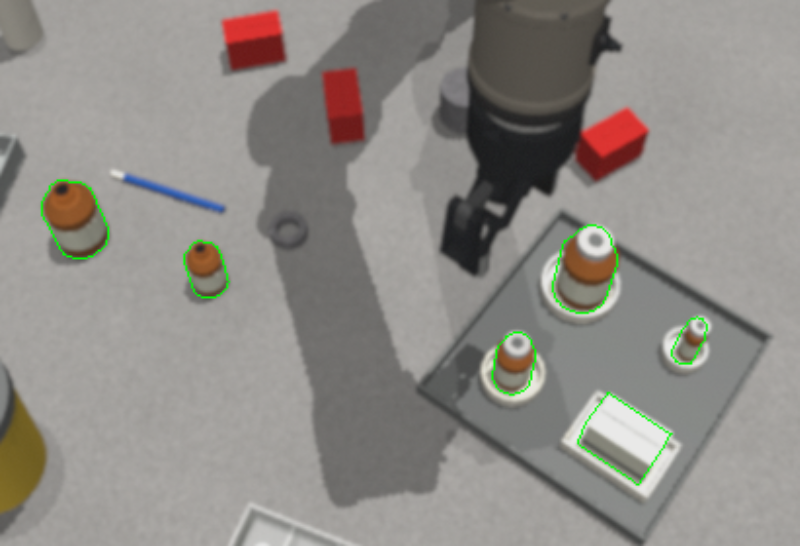

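View pics/end_side.png

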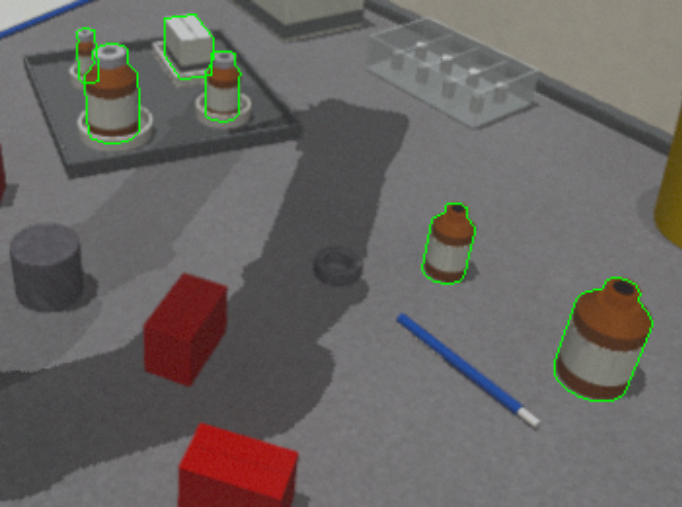

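View pics/end_wrist.png

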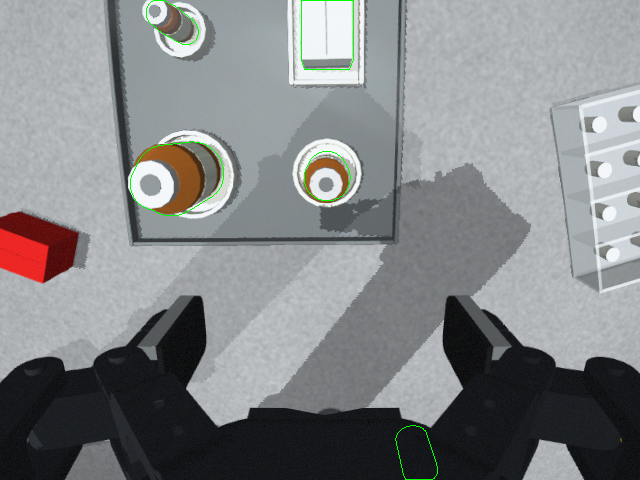

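All six models match their targets in all three views to within a few mm. The vials stand upright inside the rims, the carton is flat in the pocket, the opened vials haven't moved, and the gripper is clear.

```bash
python3 -c "
from station import *
print(hand_in())"
```

```text
the job is handed in; nothing more can be done
None
```

I stood the three sealed vials upright in the round holders of their own size and set the carton flat in the rectangular holder. I handed the job in at about 33 s of the 109 s allowed. Hand-in reports no verdict, so the result rests on my own checks.

- **Final check:** in the scene, side and wrist pictures, all four placed things matched their target outlines to within a few millimetres, upright and inside the holder rims. Only the carton showed a small offset, 2–3 px in the enlarged scene picture, well inside its 14 mm allowance.
- **Opened vials:** both still stood exactly on their starting outlines in the pictures. I never touched them or the red cartons.
- **Forces and release:** contact readings at the end of each move stayed under about 7 N. The gripper was open and raised clear at hand-in.
- **Failed checks:** none failed or disagreed, beyond 1–2 mm of calibration scatter between the cameras.

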